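# Refit the filter cover of the bench dust collector

## Robot

A 6-joint arm with a two-finger parallel gripper is mounted at the origin on the work surface. World frame = base frame: x ahead of the robot, y to its left, z up, the work surface at z = 0. Lengths are in m, angles in rad, forces in N, time in s.
With the tool pointing down it reaches from about 0.325 to 0.85 m from the base axis. Payload 15.5 kg.
Tool frame: the origin (TCP) lies midway between the tips of the shut fingers; the grasp point (between the pads) lies 19 mm behind it; z points along the fingers, y is the line along which they close (so a half turn about z gives the same grasp; the last joint's range is limited). The gripper opens to 91 mm and grips with 3 to 60 N. Pads are 32 mm wide; open, the fingers measure 118 mm over their backs; the gripper's body (76 mm by 178 mm) begins 60 mm behind the grasp point.
Start: joints at [-1.423, 0.494, 1.345, -0, 1.302, -0.096], TCP at [0.15, -0.607, 0.214] pointing down, gripper open.
Joint ranges: [-2.91, 2.91], [-0.82, 2.16], [0.22, 2.67], [-1.22, 4.37], [0.12, 2.79], [-3.08, 3.08]. Speed limits (rad/s): [1.89, 1.89, 2.57, 3.01, 3.01, 3.01].

## Interface

Orientations are given as a 3x3 rotation matrix whose columns are the frame's x, y, z axes.
In Python, from workcell import r, viewer gives the robot as it stands.
- The arm moves only by the shell command python3 -m creep 'ROWS'. ROWS is a JSON object of lists of equal length, an entry for each row: "offset": the shift along the tool's x, y, z each as a share of 300 mm, from -1 to 1, a list of three; "turn": the turn, a rotation vector about the tool's x, y, z each as a share of 360 degrees, from -1 to 1, a list of three; "claw": the gripper command: -1 is shut, 1 is fully open, values between are in proportion. A call has 1 to 20 rows; each row is the pose to reach, as a shift and turn from the pose commanded when the call began, along the tool's axes at that moment, turning the shorter way round; what a row does not reach only later rows make up. A row lasts 1/8 s, in which the tool goes at most 62.5 mm and 10.7 degrees, less where a joint would pass 70% of its speed; a pose out of reach is approached as far as the arm can. A call with a number of a shift or a turn outside -1 to 1 is refused whole. A call with a gripper value outside its range is refused whole. The fingers move at their own pace and stop on an object; the grip force is fixed at half the most. Time passes only in rows, so rows that repeat a pose let the fingers close. It gives the time, the measured TCP pose, the force, the opening and the grip force at its end, in the units of the state.
- r.sense(): the state, without advancing time (a new reading comes with each control period).
- viewer.camera(name): name is "side" or "top"; returns a dict with "pixels" (480x640x3 uint8, red, green, blue), "intrinsics" (3x3 intrinsics, pixels), "R" (3x3) and "t" (3): a world point X has camera coordinates R X + t. Camera axes: x right, y down, z forward; pixel columns grow to the right and rows downward; lengths in m; the calibration is good to about 2 mm. A picture is of the moment at which its call begins. There is no depth.
- r.close_job(): hands the job in; it is judged then, once.
The state is a dict: "t": time; "joint_pos": joint angles; "dq": joint speeds; "joint_efforts": joint torques, N m; "tcp_pos": TCP position; "tool_rot": TCP orientation; "ft_force": force on the tool from outside, world axes, zero at the start; "moment": the same for the moment, N m; "opening": opening from 0.0 (shut) to 1.0 (fully open); "finger_force": force on a finger pad.
Only numpy, scipy, OpenCV 4.12 (cv2) and the standard library are available. Lean on these libraries where they do the work, as an engineer would, in place of code of your own. Each camera call takes 0.05 s, during which the arm holds its last target. There are 200 camera calls.

## Task

The filter of the bench dust collector has been changed: put its cover plate back. Set the plate gently over the two locating pins on the collector's sloped face so that it lies flat on the face with a pin through each hole, then swing the retaining bar down across it until the bar rests fully in its catch. Leave the lamp, the cup and the tape roll where they are.

Things in the scene. Friction and masses are not known exactly. Their poses are not given: they have to be found in the camera images.
- collector: Dust collector, fixed: grey steel box 255 mm deep (x), 240 mm wide (y), 156 mm high; origin on the bench 135 mm behind its front and midway across, x away from its low front, y to its left, z up. From the top of the 70 mm front wall (x = -135 mm) a face 190 mm long and as wide as the box slopes up at 27 deg to the flat top (x = 34 to 120 mm). Hose spigot at the back.
- face: The collector's sloped face. Origin on the face at the centre of the cover's seat, in the collector's frame at (-50, 0, 113) mm. x points up the slope, y to the collector's left, z straight out of the face (27 deg from vertical, leaning to the collector's front). The seat is flat, with a 78 x 80 mm filter opening.
- pin_left (a point): Foot of the left locating pin where it leaves the face, at (42, 50, 0) mm in the face's frame. Steel pin 10 mm thick, straight for 9 mm, then tapering to 5 mm at its tip 17 mm out of the face.
- pin_right (a point): Foot of the right locating pin, same pin, at (42, -50, 0) mm in the face's frame.
- cover: Loose aluminium cover plate, about 0.28 kg, 115 mm (x) by 130 mm (y) by 5 mm, lying handle up on the bench. Origin at the centre of its underside, z out of the handle side. Two 16 mm round holes near its +x edge. Seated, its frame coincides with the face's (within the play of the holes): holes towards the top of the slope. It stays there when let go.
- cover_grip (a point): Centre of the cover's handle bar, at (12, 0, 37) mm in the cover's frame: black straight bar along y, 90 mm long, 12 mm thick in x, 14 mm in z (30 to 44 mm above the underside), on a 12 mm post at each end; 25 mm free under it, 66 mm free between the posts.
- hole_left (a point): Centre of the left hole at the underside, (42, 50, 0) mm in the cover's frame.
- hole_right (a point): Centre of the right hole at the underside, (42, -50, 0) mm in the cover's frame.
- bar (a joint): Angle of the retaining bar about its hinge, rad: 0 = closed, lying along the face's +y with its end in the catch; it grows as the bar swings up and over to the collector's right (pi/2 = straight out of the face), stop at 2.0. Starts open, leaning outward. A stiff hinge (0.15 N m) holds it wherever it is left: it has to be pushed all the way to 0.
- bar_hinge (a point): Point on the bar's hinge axis, at (-34, -82, 9.5) mm in the face's frame; the axis runs along the face's x. The bar is a flat steel strip 18 mm wide, 6 mm thick, 177 mm long from the hinge, its mid-plane through the axis. Closed, its underside is 6.5 mm and its top 12.5 mm out of the face; a seated cover goes under it.
- bar_tip (a point): Middle of the bar's thickness near its free end, 172 mm from the hinge. At the very end a thumb lip 5 mm thick stands 13 mm up from the bar's top (outer) side.
- lamp: Bystander: glass spirit lamp, 88 mm wide, 92 mm high; origin at the centre of its foot.
- cup: Bystander: paper cup, 80 mm wide, 110 mm high; origin at the centre of its foot.
- tape: Bystander: roll of masking tape lying flat, 100 mm wide, 25 mm high; origin at the centre of its underside.
- catch (a point): Middle of the catch for the bar, on the face at (-34, 86, 0) mm in its frame: open steel fork, cheeks 22 mm high, y from 78 to 94 mm. The bar's hinge lugs stand opposite, 17 mm high, y from -90 to -74 mm. Both are clear of a seated cover.
Things that resemble listed ones, but are neither listed nor needed, are in the scene too. There is more than one size of the cover; the job needs the middle-sized.

How it is judged:
By the outcome, as a careful person would: the job done as asked, in the order asked, and still so for the second after the job is handed in, with the robot touching nothing.
It also fails if it takes over 66 s, if anything falls off the work surface, if the arm or the gripper's body presses on something with over 40 N, if the wrist force passes 120 N, or if a joint passes its speed limit or range.

## Working session

There is one attempt and no reset: what is moved stays moved. The work goes in short steps, Python scripts to look and compute and a shell command to move; the robot and the scene stay as the last step left them, time stands still between calls to the robot, and variables do not carry over. Pictures are saved under pics/ and viewed, at most 10 in all, crops included, and the job is handed in when it is done.

```bash
mkdir -p pics
python3 - <<'E'
from workcell import r, viewer
import cv2,pickle
for n in("side","top"):
    c=viewer.camera(n); cv2.imwrite(f"pics/{n}0.png",c["pixels"][:,:,::-1]); pickle.dump(c,open(f"pics/{n}0.pkl","wb"))
    print(n,c["intrinsics"].tolist(),c["R"].round(4).tolist(),c["t"])
E
```

```text
side [[580.9419291254549, 0.0, 322.1142598163269], [0.0, 580.9419291254549, 240.99969609534287], [0.0, 0.0, 1.0]] [[-0.945, -0.3268, 0.0146], [-0.2293, 0.6299, -0.7421], [0.2333, -0.7046, -0.6702]] [0.44988668 0.23204966 1.21864711]
top [[563.1856883344223, 0.0, 314.74473962847804], [0.0, 563.1856883344223, 236.98076800996185], [0.0, 0.0, 1.0]] [[0.0039, -1.0, 0.0036], [-0.997, -0.0041, -0.0769], [0.0769, -0.0033, -0.997]] [-0.05083058  0.49050655  1.49562083]
```

View pics/side0.png

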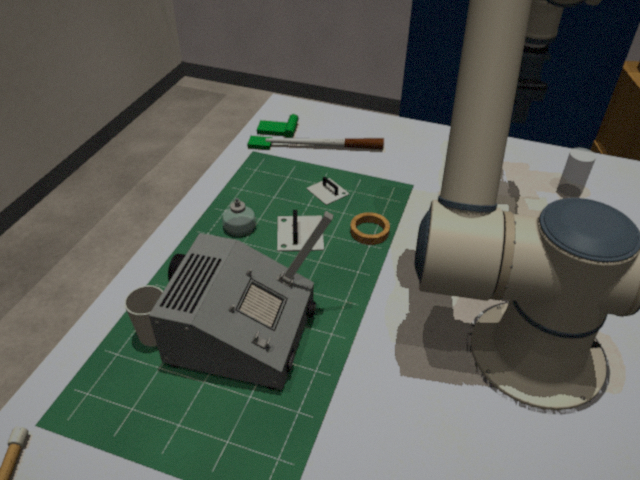

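View pics/top0.png

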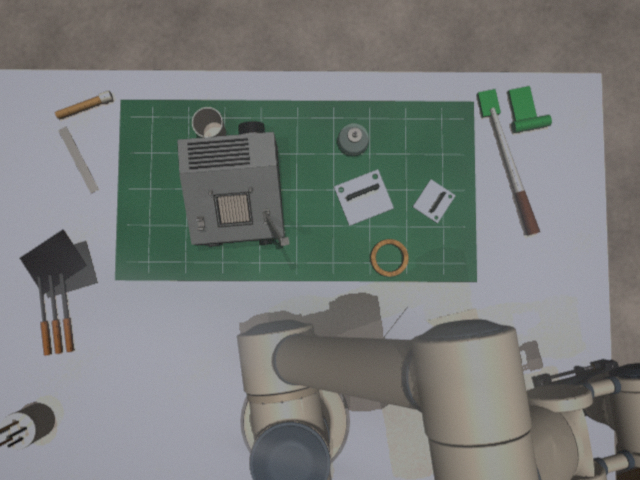

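The side view shows the collector at (240,310) with its bar open towards (325,220), the cover at (300,232), and a smaller decoy at (328,190). In the top view the cover is at (364,197), about 49x43 px or 130x115 mm, so it's the right size. Its holes are near (344,188) and (374,176). I'll zoom in to measure.

Run:
```python
import cv2
t=cv2.imread("pics/top0.png")[95:255,175:405]; cv2.imwrite("pics/topc.png",cv2.resize(t,None,fx=3.4,fy=3.4,interpolation=cv2.INTER_CUBIC))
t=cv2.imread("pics/side0.png")[185:395,120:360]; cv2.imwrite("pics/sidec.png",cv2.resize(t,None,fx=2.8,fy=2.8,interpolation=cv2.INTER_CUBIC))
```

```text
(no output)
```

View pics/topc.png

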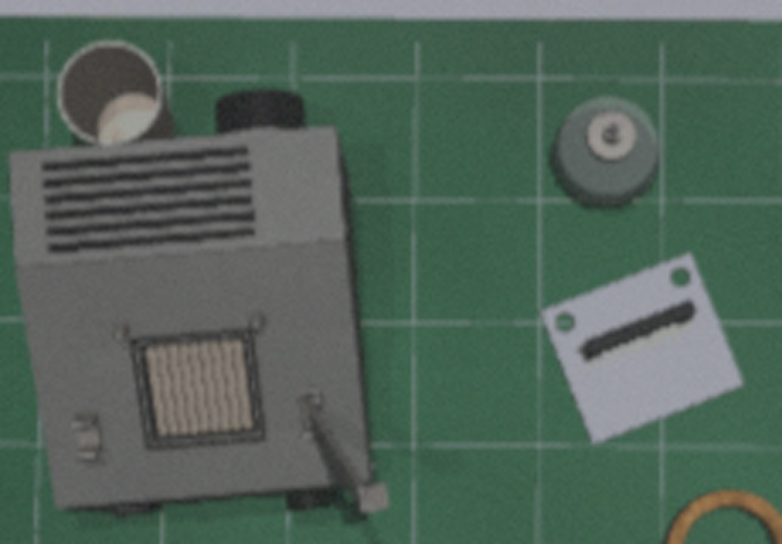

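View pics/sidec.png

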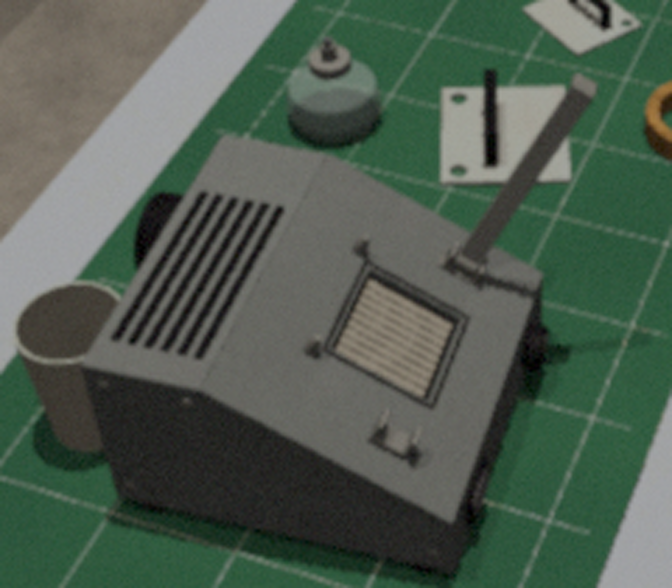

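The zoomed crops give clear corners, pins, holes and bar tip in both views. Next I fit the poses.

```bash
cat > h.py <<'E'
import numpy as np, pickle
from scipy.spatial.transform import Rotation as Ro
from scipy.optimize import least_squares
C={n:pickle.load(open(f"pics/{n}0.pkl","rb")) for n in("side","top")}
def proj(n,X):
    c=C[n]; p=(np.atleast_2d(X)@np.array(c["R"]).T+c["t"])@np.array(c["intrinsics"]).T
    return p[:,:2]/p[:,2:]
def tc(p): return (np.array(p)+.5)/3.4-.5+[175,95]
def sc(p): return (np.array(p)+.5)/2.8-.5+[120,185]
Rf=Ro.from_euler('y',-27,degrees=True).as_matrix()
def f2c(p): return Rf@(np.array(p)/1e3)+[-.05,0,.113]
def pose(q,P): return np.array(P)@Ro.from_euler('z',q[2]).as_matrix().T+[q[0],q[1],0]
E
python3 - <<'E'
from h import *
m=lambda *a:np.array(a)/1e3
def fit(tp,sp,q0):
    f=lambda q:np.concatenate([(proj("top",pose(q,[a for a,_ in tp]))-tc([b for _,b in tp])).ravel(),(proj("side",pose(q,[a for a,_ in sp]))-sc([b for _,b in sp])).ravel()])
    s=least_squares(f,q0,loss='soft_l1'); print(s.x.round(4),f(s.x).reshape(-1,2).round(1).tolist()); return s.x
k=dict(br=m(120,-120,156),bl=m(120,120,156),rr=m(34,-120,156),rl=m(34,120,156),fl=m(-135,120,70),fr=m(-135,-120,70),pl=f2c([42,50,15]),pr=f2c([42,-50,15]))
q=fit([(k['br'],(338,127)),(k['bl'],(10,152)),(k['rr'],(347,240)),(k['rl'],(17,265)),(k['fl'],(57,508)),(k['fr'],(374,487)),(k['pl'],(122,333)),(k['pr'],(258,322))],
 [(k['rl'],(203,390)),(k['rr'],(324,155)),(k['bl'],(88,368)),(k['fl'],(442,520)),(k['fr'],(541,280)),(k['pl'],(315,346)),(k['pr'],(362,247))],[.65,.2,.1])
c=[m(57.5,65,5),m(57.5,-65,5),m(-57.5,-65,5),m(-57.5,65,5),m(42,50,5),m(42,-50,5)]
cv=fit(list(zip(c,[(541,311),(691,254),(742,385),(594,443),(565,321),(681,277)])),list(zip(c,[(441,185),(441,88),(569,85),(571,180),(458,170),(459,98)])),[.65,-.1,.3])
tip=lambda a:pose(q,[f2c([-34,-82+172*np.cos(a)-10*np.sin(a),9.5+172*np.sin(a)+10*np.cos(a)])])
g=lambda a:np.concatenate([(proj("top",tip(a[0]))-tc([374,497])).ravel(),(proj("side",tip(a[0]))-sc([583,88])).ravel()])
s=least_squares(g,[1.7]); print("bar",s.x,s.fun)
np.savez("fit.npz",q=q,cv=cv,bar=s.x)
from workcell import r
s=r.sense();print(s["tcp_pos"],np.array(s["tool_rot"]).round(3).tolist())
print("grip",pose(cv,[m(12,0,37)]),"hinge",pose(q,[f2c([-34,-82,9.5])]),"tip",pose(q,[f2c([-34,90,9.5])]),"seat",pose(q,[f2c([0,0,0]),f2c([12,0,37])]))
E
```

```text
[0.6115 0.1634 0.0866] [[-0.3, -0.2], [-0.5, 0.2], [-0.3, 0.7], [-0.3, 1.2], [-0.1, 0.2], [-1.0, -1.3], [-0.6, 0.9], [-0.3, 0.9], [-2.2, -0.4], [0.7, -1.2], [-4.4, -1.7], [2.6, 0.7], [-0.1, -2.9], [-0.5, -3.0], [0.3, -3.4]]
[ 0.6002 -0.1816  0.3762] [[-0.1, 0.6], [-0.1, 0.3], [0.6, 0.6], [-0.2, 0.8], [-0.0, 0.9], [-0.1, 0.7], [-0.7, -1.3], [0.1, -0.3], [-2.0, 0.1], [-0.5, -0.4], [-0.4, -0.1], [-0.5, -0.3]]
bar [1.79430144] [-0.01315077  0.00375811 -1.24993729 -0.32805209]
[ 0.15018612 -0.60634887  0.21340949] [[0.971, 0.24, -0.0], [0.24, -0.971, 0.001], [0.0, -0.001, -1.0]]
grip [[ 0.61137963 -0.17718827  0.037     ]] hinge [[0.5342869  0.07443418 0.10602888]] tip [[0.51941582 0.2457901  0.10602888]] seat [[0.56167474 0.15911925 0.113     ]
 [0.55559203 0.15859136 0.15141513]]
```

```bash
cat >> h.py <<'E'
z=np.load("fit.npz") if __import__("os").path.exists("fit.npz") else None
def toolR(psi,tilt=0,yaw=0):  # tool down with heading psi
    return Ro.from_euler('z',psi).as_matrix()@np.diag([1,-1,-1.])
def rows(p,R,s=None):
    from workcell import r
    s=s or r.sense(); R0=np.array(s["tool_rot"])
    return (R0.T@(np.array(p)-s["tcp_pos"])/.3).round(4).tolist(),(Ro.from_matrix(R0.T@R).as_rotvec()/2/np.pi).round(4).tolist()
def onplane(n,px,zz):
    c=C[n];d=np.array(c["R"]).T@np.linalg.solve(c["intrinsics"],[*px,1]);o=-np.array(c["R"]).T@c["t"]
    return o+d*(zz-o[2])/d[2]
E
python3 - <<'E'
from h import *
cv=z["cv"];print("lamp",onplane("top",tc([606,155]),.05),"tape",onplane("top",[389,257],.02),"cup",onplane("top",[207,122],.1))
g=pose(cv,[[.012,0,.037]])[0]
print(rows([g[0],g[1],.14],toolR(cv[2]+np.pi/2)))
print("tool axes for cover x,y:",toolR(cv[2]+np.pi/2).round(3).tolist())
E
```

```text
lamp [ 0.74782898 -0.14958622  0.05      ] tape [ 0.43761567 -0.24817949  0.02      ] cup [0.78128585 0.23097368 0.1       ]
([1.8362, -1.0186, 0.2458], [-0.0001, -0.0001, -0.2712])
tool axes for cover x,y: [[-0.367, 0.93, 0.0], [0.93, 0.367, 0.0], [0.0, 0.0, -1.0]]
```

```bash
python3 -m creep '{"offset":[[0.92,-0.51,0],[0.92,-0.51,0],[0.92,-0.51,0],[0.92,-0.51,0],[0.92,-0.51,0],[0.92,-0.51,0],[0.92,-0.51,0],[0.92,-0.51,0],[0.92,-0.51,0],[0.92,-0.51,0],[0.92,-0.51,0],[0.92,-0.51,0]],"turn":[[0,0,-0.271],[0,0,-0.271],[0,0,-0.271],[0,0,-0.271],[0,0,-0.271],[0,0,-0.271],[0,0,-0.271],[0,0,-0.271],[0,0,-0.271],[0,0,-0.271],[0,0,-0.271],[0,0,-0.271]],"claw":[0,0,0,0,0,0,0,0,0,0,0,0]}'
python3 - <<'E'
from h import *
cv=z["cv"];g=pose(cv,[[.012,0,.037]])[0]
print(rows([g[0],g[1],.08],toolR(cv[2]+np.pi/2)))
E
```

```text
t: 1.6
tcp_pos: [0.3814, -0.3918, 0.2139]
tool_rot: [[-0.364, 0.932, -0.0], [0.932, 0.364, 0.0], [0.0, -0.0, -1.0]]
ft_force: [1.3, -1.0, 0.1]
opening: 0.5
finger_force: 0.0
([0.3876, 0.9743, 0.4463], [-0.0, -0.0, -0.0007])
```

```bash
python3 -m creep '{"offset":[[0.388,0.974,0.1],[0.388,0.974,0.1],[0.388,0.974,0.1],[0.388,0.974,0.1],[0.388,0.974,0.1],[0.388,0.974,0.1],[0.388,0.974,0.45],[0.388,0.974,0.45],[0.388,0.974,0.45],[0.388,0.974,0.45]],"turn":[[0,0,0],[0,0,0],[0,0,0],[0,0,0],[0,0,0],[0,0,-0.001],[0,0,-0.001],[0,0,-0.001],[0,0,-0.001],[0,0,-0.001]],"claw":[0,0,0,0,0,0,0,0,0,0]}'
python3 - <<'E'
from h import *
from workcell import viewer
import cv2
cv=z["cv"];g=pose(cv,[[.012,0,.037]])[0]
print(rows([g[0],g[1],.020],toolR(cv[2]+np.pi/2)))
c=viewer.camera("side")["pixels"][:,:,::-1][150:290,220:400]
cv2.imwrite("pics/a.png",cv2.resize(c,None,fx=4,fy=4,interpolation=cv2.INTER_CUBIC))
E
```

```text
t: 2.85
tcp_pos: [0.6114, -0.1773, 0.0807]
tool_rot: [[-0.371, 0.929, 0.002], [0.929, 0.371, -0.001], [-0.001, 0.001, -1.0]]
ft_force: [0.5, -0.5, 1.0]
opening: 0.499
finger_force: 0.0
([0.0007, -0.0001, 0.2022], [0.0002, 0.0002, 0.0006])
```

View pics/a.png

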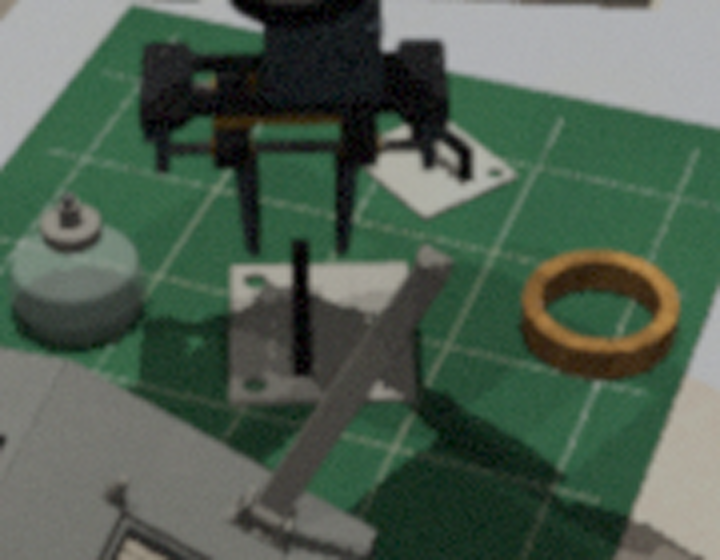

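The fingers at (248,245) and (345,250) straddle the handle at (300,300), with the lamp clear to the left. I'll descend, close and lift slightly.

```bash
python3 -m creep '{"offset":[[0,0,0.1],[0,0,0.202],[0,0,0.202],[0,0,0.202],[0,0,0.202],[0,0,0.202],[0,0,0.202],[0,0,0.202],[0,0,0.202],[0,0,0.202]],"turn":[[0,0,0],[0,0,0],[0,0,0],[0,0,0],[0,0,0],[0,0,0],[0,0,0],[0,0,0],[0,0,0],[0,0,0]],"claw":[0,0,0,0,-1,-1,-1,-1,-1,-1]}'
python3 -m creep '{"offset":[[0,0,-0.1],[0,0,-0.3],[0,0,-0.5],[0,0,-0.7],[0,0,-0.7],[0,0,-0.7]],"turn":[[0,0,0],[0,0,0],[0,0,0],[0,0,0],[0,0,0],[0,0,0]],"claw":[-1,-1,-1,-1,-1,-1]}'
```

```text
t: 4.15
tcp_pos: [0.6107, -0.1765, 0.0185]
tool_rot: [[-0.372, 0.928, -0.0], [0.928, 0.372, -0.0], [-0.0, -0.0, -1.0]]
ft_force: [-2.2, 0.9, 4.9]
opening: 0.132
finger_force: 30.0
t: 4.9
tcp_pos: [0.6101, -0.1763, 0.2272]
tool_rot: [[-0.372, 0.928, -0.001], [0.928, 0.372, 0.001], [0.001, -0.001, -1.0]]
ft_force: [0.5, 0.2, -3.7]
opening: 0.128
finger_force: 30.0
```

```bash
cat >> h.py <<'E'
def faceT(p,roll=0):   # TCP target given in face frame (mm): position, tool rotation with tool x=face y, y=face x
    q=z["q"]; Rz=Ro.from_euler('z',q[2]).as_matrix()
    return pose(q,[f2c(p)])[0], Rz@Rf@np.array([[0,1,0],[1,0,0],[0,0,-1.]])
E
python3 - <<'E'
from h import *
a=z["bar"][0];print("bartip",pose(z["q"],[f2c([-34,-82+177*np.cos(a)-16*np.sin(a),9.5+177*np.sin(a)+16*np.cos(a)])]))
for p in([30,1,260],[12,1,64]):print(faceT(p)[0],rows(*faceT(p)))
E
```

```text
bartip [[0.46256767 0.01317006 0.25665444]]
[0.47062286 0.15222109 0.35828141] ([1.1897, -0.0248, -0.4356], [-0.0747, -0.0112, 0.046])
[0.54329373 0.15852781 0.1754723 ] ([1.1185, 0.2086, 0.1735], [-0.0747, -0.0112, 0.046])
```

```bash
python3 -m creep '{"offset":[[0,0,-0.2],[0,0,-0.4],[0.1,0,-0.45],[0.3,0,-0.45],[0.45,0,-0.45],[0.6,0,-0.44],[0.75,0,-0.44],[0.9,0,-0.44],[0.98,-0.01,-0.44],[1,-0.02,-0.44],[1,-0.02,-0.44],[1,-0.02,-0.44]],"turn":[[0,0,0],[0,0,0],[-0.01,-0.001,0.006],[-0.02,-0.003,0.012],[-0.03,-0.004,0.018],[-0.04,-0.006,0.025],[-0.05,-0.008,0.03],[-0.06,-0.009,0.038],[-0.07,-0.011,0.044],[-0.0747,-0.0112,0.046],[-0.0747,-0.0112,0.046],[-0.0747,-0.0112,0.046]],"claw":[-1,-1,-1,-1,-1,-1,-1,-1,-1,-1,-1,-1]}'
python3 - <<'E'
from h import *
for p in([20,1,150],[12,1,64],[12,1,44]):print(rows(*faceT(p)))
E
```

```text
t: 6.4
tcp_pos: [0.4937, 0.0994, 0.3594]
tool_rot: [[-0.086, 0.888, 0.452], [0.996, 0.077, 0.038], [-0.001, 0.453, -0.891]]
ft_force: [0.7, -0.4, -3.1]
opening: 0.127
finger_force: 30.0
([0.1824, -0.0894, 0.342], [-0.0001, 0.0002, 0.0])
([0.1827, -0.1159, 0.6286], [-0.0001, 0.0002, 0.0])
([0.1827, -0.1159, 0.6953], [-0.0001, 0.0002, 0.0])
```

```bash
python3 -m creep '{"offset":[[0.1,-0.05,0],[0.183,-0.1,0.1],[0.183,-0.116,0.25],[0.183,-0.116,0.4],[0.183,-0.116,0.55],[0.183,-0.116,0.65],[0.183,-0.116,0.65],[0.183,-0.116,0.65],[0.183,-0.116,0.65]],"turn":[[0,0,0],[0,0,0],[0,0,0],[0,0,0],[0,0,0],[0,0,0],[0,0,0],[0,0,0],[0,0,0]],"claw":[-1,-1,-1,-1,-1,-1,-1,-1,-1]}'
python3 - <<'E'
from h import *
from workcell import viewer,r
import cv2
s=r.sense();print(rows(*faceT([12,1,18.5])))
im=[]
for n,(u,v,w,h) in dict(side=(170,230,150,150),top=(180,150,150,150)).items():
    c=viewer.camera(n); p=c["pixels"][:,:,::-1]; cv2.imwrite(f"pics/{n}1.png",p)
    im.append(cv2.resize(np.ascontiguousarray(p[v:v+h,u:u+w]),(400,400),interpolation=cv2.INTER_CUBIC))
cv2.imwrite("pics/b.png",np.hstack(im))
# predicted hole tops & corners in those crops
Rr=np.array(s["tool_rot"]);P=np.array([[42,50,5],[42,-50,5],[57.5,65,5],[57.5,-65,5],[-57.5,-65,5],[-57.5,65,5]])
d=(P-[12,1,18.5])/1e3; X=np.array(s["tcp_pos"])+np.stack([d[:,1],d[:,0],-d[:,2]],1)@Rr.T
print("side",((proj("side",X)-[170,230])*8/3).round().tolist()); print("top",((proj("top",X)-[180,150])*8/3+[400,0]).round().tolist())
E
```

```text
t: 7.52
tcp_pos: [0.5467, 0.1593, 0.1721]
tool_rot: [[-0.086, 0.886, 0.455], [0.996, 0.077, 0.039], [-0.001, 0.457, -0.889]]
ft_force: [0.3, 0.5, -2.9]
opening: 0.127
finger_force: 30.0
([-0.0014, -0.0056, 0.1364], [0.0005, 0.0001, -0.0])
side [[178.0, 178.0], [224.0, 82.0], [150.0, 182.0], [213.0, 58.0], [344.0, 132.0], [294.0, 260.0]]
top [[475.0, 125.0], [584.0, 116.0], [456.0, 110.0], [599.0, 99.0], [613.0, 216.0], [474.0, 227.0]]
```

View pics/b.png

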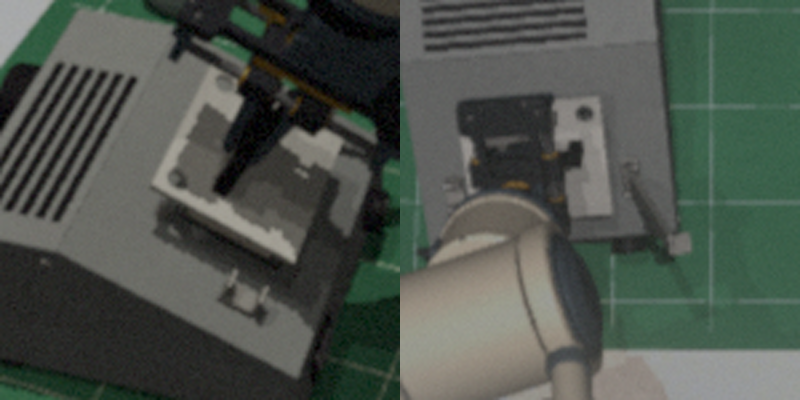

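The side view has the holes at (178,178) and (224,82), and the top view has one at (585,114). These match the prediction to about 1 px, so the in-hand pose is right. Now I check the pins in the first pictures.

Run:
```python
from h import *
import cv2
im=[]
for n,(u,v) in dict(side=(222,262),top=(198,175)).items():
    p=cv2.imread(f"pics/{n}0.png"); w,h=(50,60)
    x=cv2.resize(p[v:v+h,u:u+w],None,fx=8,fy=8,interpolation=cv2.INTER_CUBIC)
    x=cv2.convertScaleAbs(x,alpha=1.5)
    for P,col in(([42,50,0],(0,0,255)),([42,-50,0],(0,0,255)),([42,50,17],(0,255,0)),([42,-50,17],(0,255,0))):
        a=(proj(n,pose(z["q"],[f2c(P)]))[0]-[u,v]+.5)*8; cv2.circle(x,tuple(a.astype(int).tolist()),2,col,-1)
    im.append(x)
cv2.imwrite("pics/c.png",np.hstack(im))
```

```text
(no output)
```

View pics/c.png

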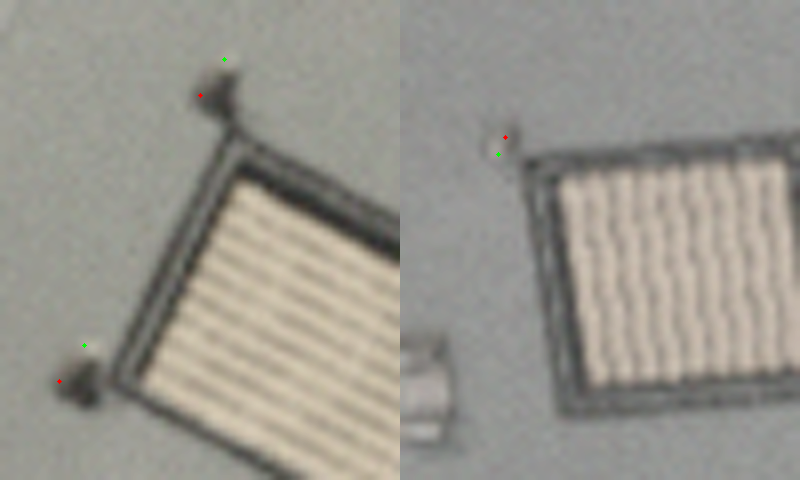

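The side view's pin tips sit about 1 px right of prediction, and the top view agrees within half a pixel. I'll correct by about 1 mm down-slope and lower gently.

```bash
python3 -m creep '{"offset":[[-0.001,-0.008,0.03],[-0.001,-0.008,0.06],[-0.001,-0.008,0.08],[-0.001,-0.008,0.09],[-0.001,-0.008,0.1],[-0.001,-0.008,0.105],[-0.001,-0.008,0.105]],"turn":[[0,0,0],[0.0005,0,0],[0.0005,0,0],[0.0005,0,0],[0.0005,0,0],[0.0005,0,0],[0.0005,0,0]],"claw":[-1,-1,-1,-1,-1,-1,-1]}'
python3 - <<'E'
from h import *
print(rows(*faceT([11.3,1,18.5])))
E
```

```text
t: 8.5
tcp_pos: [0.5587, 0.16, 0.1417]
tool_rot: [[-0.086, 0.888, 0.451], [0.996, 0.077, 0.038], [-0.001, 0.453, -0.892]]
ft_force: [0.1, -1.0, -3.5]
opening: 0.131
finger_force: 30.0
([-0.0006, 0.003, 0.028], [-0.0002, 0.0001, 0.0])
```

```bash
python3 -m creep '{"offset":[[0,0.001,0.006],[0,0.001,0.012],[0,0.001,0.017],[0,0.001,0.021],[0,0.001,0.024],[0,0.001,0.024]],"turn":[[0,0,0],[0,0,0],[0,0,0],[0,0,0],[0,0,0],[0,0,0]],"claw":[-1,-1,-1,-1,-1,-1]}'
python3 - <<'E'
from h import *
print(rows(*faceT([11.3,1,18.5])))
E
```

```text
t: 9.25
tcp_pos: [0.5621, 0.1603, 0.1354]
tool_rot: [[-0.086, 0.888, 0.451], [0.996, 0.077, 0.038], [-0.001, 0.453, -0.892]]
ft_force: [-1.7, 0.2, -2.1]
opening: 0.127
finger_force: 30.0
([-0.0005, 0.0021, 0.0042], [-0.0002, 0.0001, 0.0])
```

```bash
python3 -m creep '{"offset":[[0,0,0.003],[0,0,0.005],[0,0,0.005]],"turn":[[0,0,0],[0,0,0],[0,0,0]],"claw":[-1,-1,-1]}'
```

```text
t: 9.62
tcp_pos: [0.5623, 0.1603, 0.1351]
tool_rot: [[-0.086, 0.888, 0.452], [0.996, 0.077, 0.039], [-0.001, 0.453, -0.891]]
ft_force: [-20.5, -2.7, 28.9]
opening: 0.128
finger_force: 30.0
```

Firm contact right at the expected seat height, directed along the normal. I'll ease off, release and look.

```bash
python3 -m creep '{"offset":[[0,0,-0.004],[0,0,-0.004],[0,0,-0.004],[0,0,-0.004],[0,0,-0.004],[0,0,-0.004]],"turn":[[0,0,0],[0,0,0],[0,0,0],[0,0,0],[0,0,0],[0,0,0]],"claw":[-1,-0.3,-0.3,-0.3,-0.3,-0.3]}'
python3 -m creep '{"offset":[[0,0,-0.05],[0,0,-0.15],[0,0,-0.3],[0,0,-0.5],[0,0,-0.7],[0,0,-0.85],[0,0,-0.9],[0,0,-0.9]],"turn":[[0,0,0],[0,0,0],[0,0,0],[0,0,0],[0,0,0],[0,0,0],[0,0,0],[0,0,0]],"claw":[-0.3,-0.3,-0.3,-0.3,-0.3,-0.3,-0.3,-0.3]}'
python3 - <<'E'
from h import *
from workcell import viewer
import cv2
im=[]
for n,(u,v,w,h) in dict(side=(190,240,120,120),top=(190,160,100,100)).items():
    p=viewer.camera(n)["pixels"][:,:,::-1]; cv2.imwrite(f"pics/{n}2.png",p)
    x=cv2.resize(np.ascontiguousarray(p[v:v+h,u:u+w]),(400,400),interpolation=cv2.INTER_CUBIC)
    for P in ([57.5,65,5],[57.5,-65,5],[-57.5,-65,5],[-57.5,65,5]):
        a=(proj(n,pose(z["q"],[f2c(P)]))[0]-[u,v]+.5)*400/w; cv2.circle(x,tuple(a.astype(int).tolist()),2,(0,0,255),-1)
    im.append(x)
cv2.imwrite("pics/d.png",np.hstack(im))
E
```

```text
t: 10.38
tcp_pos: [0.5623, 0.1603, 0.1351]
tool_rot: [[-0.086, 0.888, 0.451], [0.996, 0.077, 0.038], [-0.001, 0.453, -0.892]]
ft_force: [0.3, 0.5, -1.1]
opening: 0.35
finger_force: 0.0
t: 11.38
tcp_pos: [0.44, 0.1501, 0.3776]
tool_rot: [[-0.087, 0.887, 0.454], [0.996, 0.077, 0.04], [0.0, 0.455, -0.89]]
ft_force: [-0.3, 0.1, 0.3]
opening: 0.35
finger_force: 0.0
```

View pics/d.png

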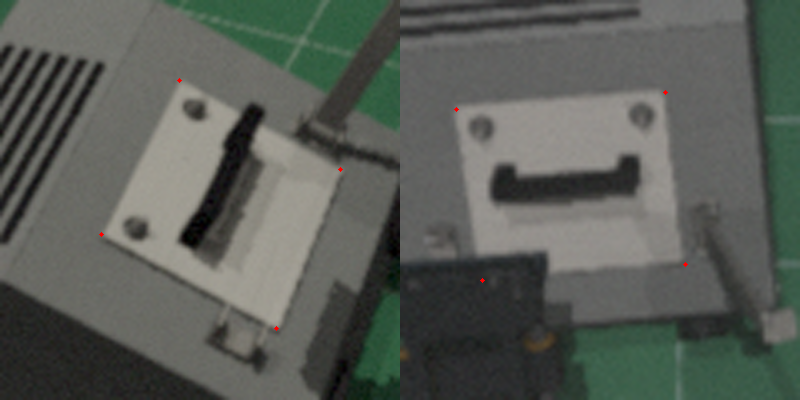

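The cover lies flat on the face. The side view shows pins in both holes at (195,108) and (137,228), and the top view at (482,127) and (641,115). Next is the bar: I'll go to its right side with shut fingers and sweep it over.

Run:
```python
from h import *
for p in([-34,-176,270],[-34,-176,145]): print(faceT(p)[0].round(3),rows(*faceT(p)))
```

```text
[ 0.425 -0.029  0.338] ([-0.591, -0.1486, 0.0647], [-0.0003, 0.0001, 0.0])
[ 0.481 -0.025  0.227] ([-0.5908, -0.1478, 0.4814], [-0.0003, 0.0001, 0.0])
```

```bash
python3 -m creep '{"offset":[[-0.15,-0.04,0],[-0.3,-0.08,0],[-0.45,-0.12,0],[-0.59,-0.148,0],[-0.59,-0.148,0],[-0.59,-0.148,0.15],[-0.59,-0.148,0.3],[-0.59,-0.148,0.4],[-0.59,-0.148,0.481],[-0.59,-0.148,0.481],[-0.59,-0.148,0.481]],"turn":[[0,0,0],[0,0,0],[0,0,0],[0,0,0],[0,0,0],[0,0,0],[0,0,0],[0,0,0],[0,0,0],[0,0,0],[0,0,0]],"claw":[-1,-1,-1,-1,-1,-1,-1,-1,-1,-1,-1]}'
python3 - <<'E'
from h import *
print(rows(*faceT([-34,-49,145])))
for t in(1.2,1.05,.9,.75,.6,.45,.3,.2,.1,.05,0):
    r_=148; print(t,rows(*faceT([-34,-82+r_*np.cos(t)-3*np.sin(t)-16,9.5+r_*np.sin(t)+3*np.cos(t)]))[0])
E
```

```text
t: 12.85
tcp_pos: [0.4812, -0.0237, 0.2275]
tool_rot: [[-0.087, 0.888, 0.451], [0.996, 0.078, 0.039], [-0.0, 0.452, -0.892]]
ft_force: [-1.0, -0.8, -0.1]
opening: 0.004
finger_force: 0.0
([0.4206, -0.0014, 0.002], [-0.0003, 0.0, 0.0001])
1.2 [0.4267, -0.0014, -0.0097]
1.05 [0.4941, -0.0013, 0.0208]
0.9 [0.5561, -0.0012, 0.061]
0.75 [0.6115, -0.0011, 0.1101]
0.6 [0.6588, -0.0009, 0.1669]
0.45 [0.6972, -0.0008, 0.2301]
0.3 [0.7257, -0.0007, 0.2983]
0.2 [0.7389, -0.0006, 0.3459]
0.1 [0.7472, -0.0005, 0.3945]
0.05 [0.7496, -0.0004, 0.419]
0 [0.7507, -0.0004, 0.4437]
```

```bash
python3 -m creep '{"offset":[[0.06,0,0],[0.12,0,0],[0.18,0,0],[0.24,0,0],[0.3,0,0],[0.36,0,0],[0.42,0,0],[0.46,0,0.005],[0.494,-0.001,0.021],[0.525,-0.001,0.041],[0.556,-0.001,0.061],[0.584,-0.001,0.085],[0.612,-0.001,0.11],[0.636,-0.001,0.138],[0.659,-0.001,0.167],[0.678,-0.001,0.198],[0.697,-0.001,0.23],[0.712,-0.001,0.264],[0.726,-0.001,0.298],[0.726,-0.001,0.298]],"turn":[[0,0,0],[0,0,0],[0,0,0],[0,0,0],[0,0,0],[0,0,0],[0,0,0],[0,0,0],[0,0,0],[0,0,0],[0,0,0],[0,0,0],[0,0,0],[0,0,0],[0,0,0],[0,0,0],[0,0,0],[0,0,0],[0,0,0],[0,0,0]],"claw":[-1,-1,-1,-1,-1,-1,-1,-1,-1,-1,-1,-1,-1,-1,-1,-1,-1,-1,-1,-1]}'
python3 - <<'E'
from h import *
from workcell import viewer
import cv2
print(rows(*faceT([-34,58,12.5])))
im=[]
for n,(u,v,w,h) in dict(side=(170,210,180,180),top=(170,130,150,150)).items():
    p=viewer.camera(n)["pixels"][:,:,::-1]
    im.append(cv2.resize(np.ascontiguousarray(p[v:v+h,u:u+w]),(400,400),interpolation=cv2.INTER_CUBIC))
cv2.imwrite("pics/e.png",np.hstack(im))
E
```

```text
t: 15.35
tcp_pos: [0.5028, 0.1962, 0.1467]
tool_rot: [[-0.086, 0.889, 0.45], [0.996, 0.077, 0.038], [-0.001, 0.452, -0.892]]
ft_force: [-0.1, 0.1, -0.2]
opening: 0.004
finger_force: 0.0
([0.0533, 0.0008, 0.1425], [-0.0003, 0.0002, 0.0001])
```

View pics/e.png

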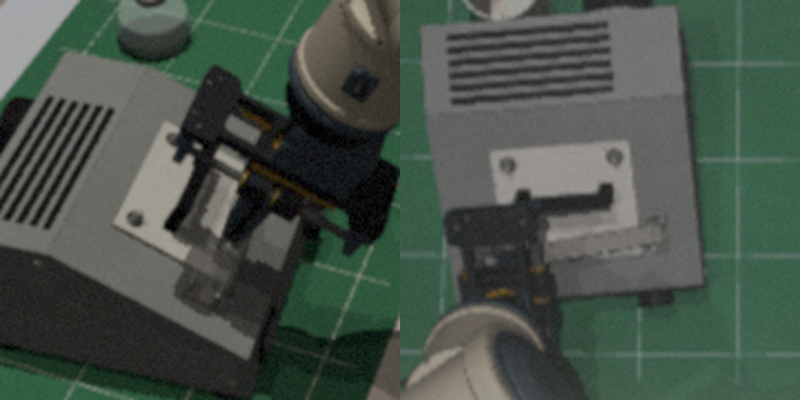

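The bar is swung down under the fingers: in the side view it runs from (290,250) to (205,290), just above its catch, and the cover hasn't moved. Pressing down now.

```bash
python3 -m creep '{"offset":[[0.01,0,0.03],[0.02,0,0.055],[0.027,0,0.08],[0.033,0,0.105],[0.035,0,0.12],[0.035,0,0.13],[0.035,0,0.136],[0.035,0,0.14],[0.035,0,0.14]],"turn":[[0,0,0],[0,0,0],[0,0,0],[0,0,0],[0,0,0],[0,0,0],[0,0,0],[0,0,0],[0,0,0]],"claw":[-1,-1,-1,-1,-1,-1,-1,-1,-1]}'
python3 - <<'E'
from h import *
print(rows(*faceT([-34,58,12.5])))
E
```

```text
t: 16.58
tcp_pos: [0.5207, 0.2081, 0.11]
tool_rot: [[-0.086, 0.888, 0.451], [0.996, 0.077, 0.038], [-0.001, 0.453, -0.892]]
ft_force: [-2.6, -0.6, 2.9]
opening: 0.005
finger_force: 2.0
([0.0187, -0.0001, 0.0049], [-0.0002, 0.0001, 0.0])
```

```bash
python3 -m creep '{"offset":[[0,0,0.001],[0,0,0.002],[0,0,0.003],[0,0,0.003]],"turn":[[0,0,0],[0,0,0],[0,0,0],[0,0,0]],"claw":[-1,-1,-1,-1]}'
```

```text
t: 17.08
tcp_pos: [0.5208, 0.2082, 0.1098]
tool_rot: [[-0.086, 0.888, 0.452], [0.996, 0.077, 0.039], [-0.001, 0.453, -0.891]]
ft_force: [-11.2, -1.6, 21.7]
opening: 0.004
finger_force: 12.7
```

```bash
python3 -m creep '{"offset":[[0,0,-0.05],[0,0,-0.2],[0,0,-0.4],[0,0,-0.6],[0,0,-0.8],[0,0,-0.95],[0,0,-0.95],[0,0,-0.95]],"turn":[[0,0,0],[0,0,0],[0,0,0],[0,0,0],[0,0,0],[0,0,0],[0,0,0],[0,0,0]],"claw":[-1,-1,-1,-1,-1,-1,-1,-1]}'
python3 - <<'E'
from h import *
from workcell import viewer
import cv2
im=[]
for n,(u,v,w,h) in dict(side=(190,240,120,120),top=(180,130,140,140)).items():
    p=viewer.camera(n)["pixels"][:,:,::-1]
    x=cv2.resize(np.ascontiguousarray(p[v:v+h,u:u+w]),(400,400),interpolation=cv2.INTER_CUBIC)
    for P in ([-25,95,12.5],[-43,95,12.5],[-34,93,25.5]):
        a=(proj(n,pose(z["q"],[f2c(P)]))[0]-[u,v]+.5)*400/w; cv2.circle(x,tuple(a.astype(int).tolist()),2,(0,0,255),-1)
    im.append(x)
cv2.imwrite("pics/f.png",np.hstack(im))
E
```

```text
t: 18.08
tcp_pos: [0.3925, 0.1972, 0.3626]
tool_rot: [[-0.086, 0.888, 0.451], [0.996, 0.077, 0.038], [-0.001, 0.452, -0.892]]
ft_force: [0.4, 0.4, -0.2]
opening: 0.006
finger_force: 0.0
```

View pics/f.png

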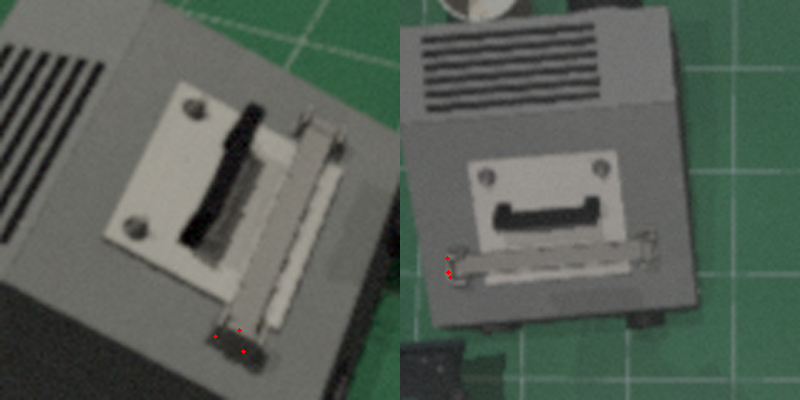

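The bar lies across the cover with its end in the fork, at (238,340) in the side view and (455,262) in the top view. Both pins are through their holes and the arm is clear.

```bash
python3 -c "
from workcell import r
print(r.close_job())"
```

```text
the job is handed in; nothing more can be done
None
```

The cover plate is seated flat with a pin through each hole, the retaining bar is pressed down to its stop in the catch, and the job was handed in at about 18 s; the lamp, cup and tape roll were never touched.

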